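# Feel along the xylophone bars

## Task

Check that every bar of the newly built xylophone is free on its cushion: run your fingertips gently along the row from the longest bar to the shortest, so that each bar dips a little in its turn (a few millimetres) and none is pushed hard down to its stop, then take the hand away. Use the fingertips only, not the beater: do not lift the xylophone or shove it out of place, and leave the other things on the bench alone.

Things in the scene. Friction and masses are not known exactly. Their poses are not given: they have to be found in the camera images.
- xylophone: home-made wooden xylophone standing loose on the bench on rubber feet, 1.5 to 2.1 kg: two low rails carrying six plain wooden bars side by side. Origin: centre of its underside. Its x axis runs along the row from the longest bar to the shortest, y along the bars, z up. It may stand turned any way round. Over all 245 mm along the row, 220 mm wide at the long end; nothing on it is higher than the bars' tops, 60 mm above the bench. The rails' tops are 22 mm lower.
- bar1_mid (a point): middle of the top face of bar 1 of 6 (1 is the longest, 6 the shortest), 220 mm long, 30 mm wide, 12 mm thick. The top has a flat 10 mm wide strip along the bar; on both sides of it the top slopes 5 mm down over 10 mm, so that a fingertip pressing 1 to 4 mm deep rides from bar to bar. Bars are 36 mm apart, centre to centre. The point sinks with the bar.
- bar1 (a joint): how far bar 1 is pressed down on its springy cushion, in m: 0 at rest, 0.008 hard down at its stop. It starts to sink at about 1 N, needs about 0.7 N more for each mm, and springs back up when let go.
- bar2_mid (a point): middle of the top face of bar 2 of 6 (1 is the longest, 6 the shortest), 204 mm long, 30 mm wide, 12 mm thick. The top has a flat 10 mm wide strip along the bar; on both sides of it the top slopes 5 mm down over 10 mm, so that a fingertip pressing 1 to 4 mm deep rides from bar to bar. Bars are 36 mm apart, centre to centre. The point sinks with the bar.
- bar2 (a joint): how far bar 2 is pressed down on its springy cushion, in m: 0 at rest, 0.008 hard down at its stop. It starts to sink at about 1 N, needs about 0.7 N more for each mm, and springs back up when let go.
- bar3_mid (a point): middle of the top face of bar 3 of 6 (1 is the longest, 6 the shortest), 188 mm long, 30 mm wide, 12 mm thick. The top has a flat 10 mm wide strip along the bar; on both sides of it the top slopes 5 mm down over 10 mm, so that a fingertip pressing 1 to 4 mm deep rides from bar to bar. Bars are 36 mm apart, centre to centre. The point sinks with the bar.
- bar3 (a joint): how far bar 3 is pressed down on its springy cushion, in m: 0 at rest, 0.008 hard down at its stop. It starts to sink at about 1 N, needs about 0.7 N more for each mm, and springs back up when let go.
- bar4_mid (a point): middle of the top face of bar 4 of 6 (1 is the longest, 6 the shortest), 172 mm long, 30 mm wide, 12 mm thick. The top has a flat 10 mm wide strip along the bar; on both sides of it the top slopes 5 mm down over 10 mm, so that a fingertip pressing 1 to 4 mm deep rides from bar to bar. Bars are 36 mm apart, centre to centre. The point sinks with the bar.
- bar4 (a joint): how far bar 4 is pressed down on its springy cushion, in m: 0 at rest, 0.008 hard down at its stop. It starts to sink at about 1 N, needs about 0.7 N more for each mm, and springs back up when let go.
- bar5_mid (a point): middle of the top face of bar 5 of 6 (1 is the longest, 6 the shortest), 156 mm long, 30 mm wide, 12 mm thick. The top has a flat 10 mm wide strip along the bar; on both sides of it the top slopes 5 mm down over 10 mm, so that a fingertip pressing 1 to 4 mm deep rides from bar to bar. Bars are 36 mm apart, centre to centre. The point sinks with the bar.
- bar5 (a joint): how far bar 5 is pressed down on its springy cushion, in m: 0 at rest, 0.008 hard down at its stop. It starts to sink at about 1 N, needs about 0.7 N more for each mm, and springs back up when let go.
- bar6_mid (a point): middle of the top face of bar 6 of 6 (1 is the longest, 6 the shortest), 140 mm long, 30 mm wide, 12 mm thick. The top has a flat 10 mm wide strip along the bar; on both sides of it the top slopes 5 mm down over 10 mm, so that a fingertip pressing 1 to 4 mm deep rides from bar to bar. Bars are 36 mm apart, centre to centre. The point sinks with the bar.
- bar6 (a joint): how far bar 6 is pressed down on its springy cushion, in m: 0 at rest, 0.008 hard down at its stop. It starts to sink at about 1 N, needs about 0.7 N more for each mm, and springs back up when let go.
- beater: bystander, to be left alone: xylophone beater lying beside the xylophone: stick with ball head and cork grip, 205 mm long, 24 mm thick; origin under its middle, x towards the head
- sanding_block: bystander, to be left alone: cork sanding block 100 x 55 x 32 mm lying beside the xylophone; origin centre of underside
- offcut: bystander, to be left alone: wooden offcut 45 x 90 x 30 mm lying past the short end of the xylophone; origin centre of underside
- jar: bystander, to be left alone: closed glass jar, 72 mm across, 100 mm high; origin centre of underside
- glue: bystander, to be left alone: white glue bottle, 54 mm across, 150 mm high; origin centre of underside
- screwdriver: bystander, to be left alone: screwdriver lying on the bench, along its x axis
- hammer: bystander, to be left alone: hammer lying on the bench, along its x axis

How it is judged:
By the outcome, as a careful person would: the job done as asked, in the order asked, and still so for the second after the job is handed in, with the robot touching nothing.
It also fails if it takes over 40 s, if anything falls off the work surface, if the arm or the gripper's body presses on something with over 40 N, if the wrist force passes 120 N, or if a joint passes its speed limit or range.

## Robot

A 7-joint arm with a two-finger parallel gripper is mounted at the origin on the work surface. World frame = base frame: x ahead of the robot, y to its left, z up, the work surface at z = 0. Lengths are in m, angles in rad, forces in N, time in s.
With the tool pointing down it reaches from about 0.425 to 0.925 m from the base axis. Payload 6.8 kg.
Tool frame: the origin (TCP) lies on the front face of the gripper's body, between the roots of the fingers; the fingertips stand 73 mm ahead of it and the grasp point (between the pads) lies 54 mm ahead of it (env.nose_length is the distance from the TCP to the fingertips, in m); z points along the fingers, y is the direction in which the jaws open and shut (so a half turn about z gives the same grasp; the last joint's range is limited). The gripper opens to 85 mm and grips with 20 to 120 N. Pads are 22 mm wide; open, the fingers measure 114 mm over their backs; the gripper's body (76 mm by 85 mm) begins 54 mm behind the grasp point. The pads swing forward as they close: fully open they stand 13 mm farther back than shut.
Start: joints at [-1.327, 0.477, 0.022, 1.555, -0.011, 1.109, -0.083], TCP at [0.233, 0.634, 0.304] pointing down, gripper open.
Joint ranges: [-2.96, 2.96], [-0.34, 2.1], [-1.41, 1.46], [0.24, 2.44], [-1.37, 4.51], [0.17, 1.92], [-2.96, 2.96]. Speed limits (rad/s): [2.39, 2.39, 3.14, 3.14, 3.14, 3.14, 3.14].

## Interface

Orientations are given as a unit quaternion [w, x, y, z].
In Python, from cell import env, kin, camera, calibration, job gives the robot as it stands. The module is installed in compiled form; this text tells all that it offers. Calls block until the motion is done:
- env.reach(position, orientation): joint-space move of the TCP to a pose.
- env.movel(position, velocity=0.15, rot=None, stop_force=None): straight line of the TCP; rot=None keeps the orientation; velocity is the mean speed in m/s. With stop_force (N) it stops when the force on the tool has changed by that much, and returns True; else False.
- env.goto_joints(angles): joint-space move.
- env.grip(opening, f_grip=None): finger opening in m; f_grip is the grip in N (None keeps the last); returns when the fingers have stopped.
- env.dwell(seconds).
- kin.inverse_kinematics(position, orientation): joint angles nearest the present ones, or None.
- env.get_state(): the state.
- camera(name): name is "scene" or "top" or "wrist"; returns (picture, depth): 400x640x3 uint8, blue, green, red; 400x640 float32, m along the optical axis (not along the pixel's ray), 0 where there is no reading.
- calibration(name): a dict with "fx", "fy", "cx", "cy" (pixels), "rvec" (rotation vector, rad) and "tvec" (3), from world to camera coordinates, as OpenCV has them. Camera axes: x right, y down, z forward; pixel columns grow to the right and rows downward; lengths in m; the calibration is good to about 2 mm. The wrist camera is an equidistant fisheye: a pixel r from the principal point sees the ray r / f radians off the axis. A picture is of the moment at which its call begins: read the wrist's pose just before it. calibration takes no time and is no camera call; for the wrist camera it gives the pose at the moment of the call.
A pose or a line that the arm cannot do raises env.PlanningError and nothing moves.
- job.job_done(): hands the job in, once; it reports no verdict.
The state is a dict: "time": time; "qpos": joint angles; "joint_velocities": joint speeds; "joint_torque": joint torques, N m; "tcp_pos": TCP position; "orientation": TCP orientation; "force": force on the tool from outside, world axes, zero at the start; "torque": the same for the moment, N m; "opening": finger opening in m.
Only numpy, scipy, OpenCV 4.12 (cv2) and the standard library are available. Lean on these libraries where they do the work, as an engineer would, in place of code of your own. Each camera call takes 0.05 s, during which the arm holds its last target.

## Working session

There is one attempt and no reset: what is moved stays moved. The work goes in short steps, each a Python script; the robot and the scene stay as the last script left them, time stands still between calls to the robot, and variables do not carry over. Pictures are saved under pics/ and viewed, and the job is handed in when it is done.

```bash
mkdir -p pics; python3 - <<'E'
from cell import env,camera,calibration
import cv2,numpy as np
s=env.get_state();print(s['time'],s['tcp_pos'],s['orientation'],s['opening'],s['force'])
for n in("top","scene"):
    p,d=camera(n);cv2.imwrite(f"pics/{n}0.png",p);np.savez(f"{n}0.npz",p=p,d=d,**calibration(n));print(calibration(n))
E
```

```text
0.0 [0.23243363 0.63321037 0.30293967] [-9.88516543e-05  1.74987047e-01  9.84570304e-01 -9.16962243e-04] 0.08536315303322237 [ 0.2824437  -0.86952861  1.0063976 ]
{'fx': 399.03813083884, 'fy': 399.03813083884, 'cx': 323.3685099385175, 'cy': 205.34072177412523, 'rvec': array([ 2.22598226, -2.17352829,  0.03871121]), 'tvec': array([-0.01009111,  0.52654979,  1.23081262])}
{'fx': 404.2715564023321, 'fy': 404.2715564023321, 'cx': 317.5420116308899, 'cy': 202.93358339796492, 'rvec': array([ 2.01925046,  1.33013957, -0.54732911]), 'tvec': array([-0.19121937, -0.30286143,  1.66104888])}
```

View pics/top0.png

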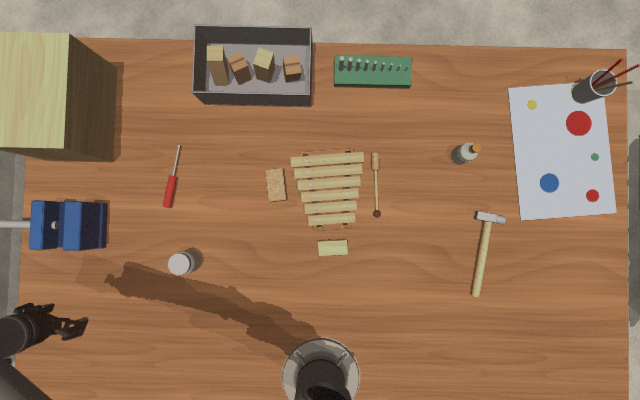

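View pics/scene0.png

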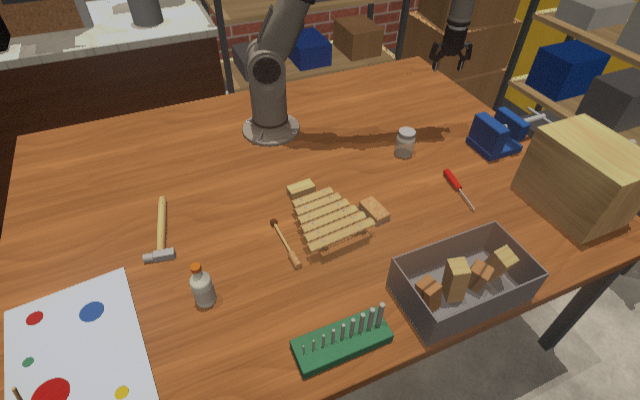

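The top view shows the xylophone around (330,190), with the longest bar at row 160, far from the robot, and the shortest at row 219. I'll enlarge it to measure.

```bash
cat > h.py <<'E'
import numpy as np,cv2
def load(n):
    z=np.load(n);K=np.array([[z['fx'],0,z['cx']],[0,z['fy'],z['cy']],[0,0,1]]);R=cv2.Rodrigues(z['rvec'])[0];return z['p'],z['d'],K,R,z['tvec']
def px2z(u,v,K,R,t,zw):
    r=R.T@np.linalg.solve(K,[u,v,1]);c=-R.T@t;return c+r*(zw-c[2])/r[2]
E
python3 - <<'E'
from h import *
p,d,K,R,t=load("top0.npz")
c=cv2.resize(p[140:260,260:400],None,fx=5,fy=5,interpolation=cv2.INTER_CUBIC);cv2.imwrite("pics/crop0.png",c)
v,u=np.mgrid[140:240,280:375]
P=np.stack([(u-K[0,2])/K[0,0]*d[140:240,280:375],(v-K[1,2])/K[1,1]*d[140:240,280:375],d[140:240,280:375]],-1).reshape(-1,3)
W=(P-t)@R
m=(W[:,2]>.045)&(W[:,2]<.075);Q=W[m]
print(m.sum(),Q.min(0),Q.max(0),np.percentile(Q[:,2],[5,50,95]))
(c,wh,a)=cv2.minAreaRect(Q[:,:2].astype(np.float32));print(c,wh,a)
for zt in range(0,1):
    print(np.percentile(W[W[:,2]<.03][:,2],[5,50,95]))
E
```

```text
3744 [ 0.45652877 -0.11392144  0.04510058] [0.69209775 0.10331084 0.06801314] [0.05133147 0.05774488 0.06245766]
(0.5733152031898499, -0.014128647744655609) (0.2264651656150818, 0.21912041306495667) 5.561981678009033
[-0.00461057 -0.00042821  0.00449411]
```

View pics/crop0.png

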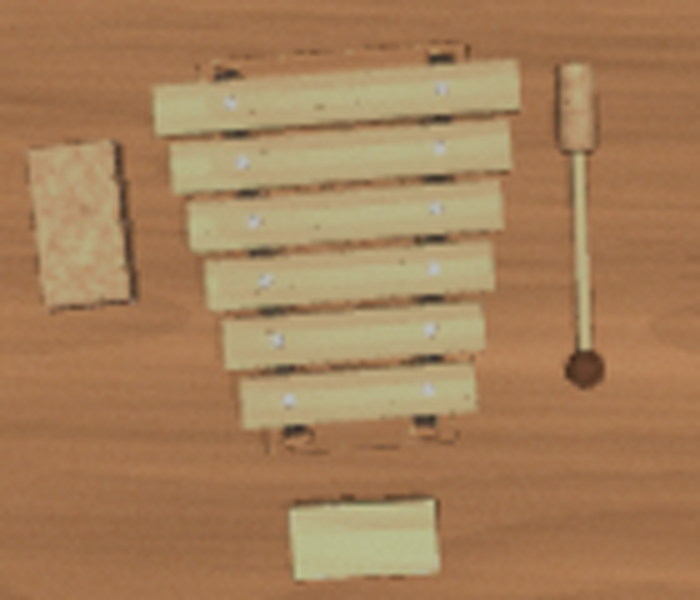

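```bash
python3 - <<'E'
from h import *
p,d,K,R,t=load("top0.npz")
f=lambda x,y:px2z(260+(x+.5)/5-.5,140+(y+.5)/5-.5,K,R,t,.0575)
q1=[f(*a) for a in[(154,87),(519,60),(521,110),(156,136)]];q6=[f(*a) for a in[(241,380),(475,364),(477,412),(243,430)]]
c1=np.mean(q1,0);c6=np.mean(q6,0)
print(c1,c6,np.linalg.norm(c6-c1),"exp .180")
print(np.linalg.norm(q1[0]-q1[1]),np.linalg.norm(q6[0]-q6[1]),np.linalg.norm(q1[0]-q1[3]))
e=c6-c1;print(np.degrees(np.arctan2(e[1],e[0])));b=q1[0]-q1[1];print(np.degrees(np.arctan2(b[1],b[0])))
E
python3 - <<'E'
from cell import env,kin
import numpy as np
F=[]
for i in range(5): env.dwell(.02);F.append(env.get_state()['force'])
print(np.array(F).round(2))
E
```

```text
[ 0.66364759 -0.00562567  0.0575    ] [ 0.48485148 -0.02268827  0.0575    ] 0.17960840607080475 exp .180
0.22007682694952105 0.1402064014456064 0.029628362486229343
-174.54874409684768
95.59328359836071
[[ 0.61 -0.49  1.04]
 [-0.85  0.95  0.75]
 [ 0.35 -0.65  0.42]
 [ 0.4  -0.05 -0.38]
 [ 0.05  0.58  0.47]]
```

```bash
cat >> h.py <<'E'
a=np.radians(5.45);Q=[0,np.cos(a/2),np.sin(a/2),0]
c1=np.array([.66365,-.0056]);c6=np.array([.48485,-.0227])
def favg(env,n=10):
    F=[]
    for i in range(n): env.dwell(.015);F.append(env.get_state()['force'])
    return np.mean(F,0).round(2)
E
python3 - <<'E'
from cell import env,kin,camera
from h import *
env.grip(0.0,20)
env.reach([*c1,.073+.06+.08],Q)
env.movel([*c1,.073+.06+.012],velocity=.1)
s=env.get_state();print(s['time'],s['tcp_pos'],s['orientation'],s['opening'],favg(env,20))
p,d=camera("wrist");cv2.imwrite("pics/w1.png",p)
p,d=camera("scene");cv2.imwrite("pics/s1.png",cv2.resize(p[120:280,220:440],None,fx=3.5,fy=3.5))
E
```

```text
4.525 [ 0.66400147 -0.00587485  0.14535928] [1.42576792e-04 9.98874484e-01 4.74302577e-02 3.38664960e-04] -0.0003419386667099209 [ 0.18 -0.08  0.2 ]
```

View pics/w1.png

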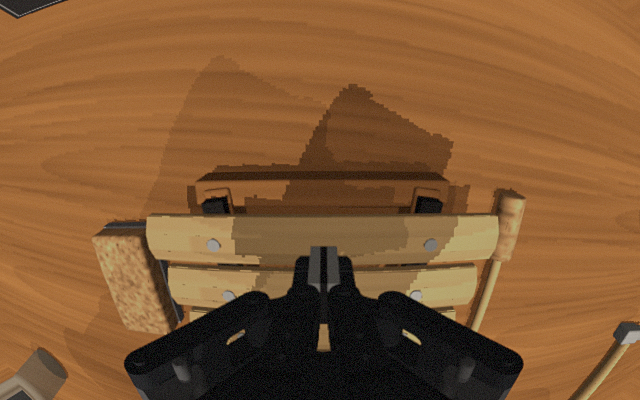

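View pics/s1.png

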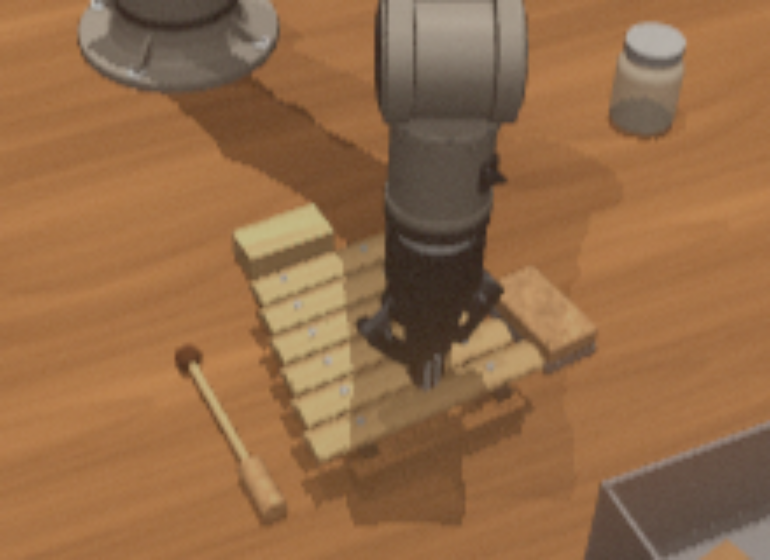

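The shut fingertips (wrist picture around (323,255)) are midway between bar 1's two pins and about 12 mm above it. Next is the probe down.

```bash
python3 - <<'E'
from cell import env,kin
from h import *
env.movel([*c1,.073+.060+.004],velocity=.02);print(env.get_state()['tcp_pos'],favg(env,12))
r=env.movel([*c1,.073+.060-.003],velocity=.006,stop_force=2.6)
s=env.get_state();print(r,s['time'],s['tcp_pos'],favg(env,25))
E
```

```text
[ 0.6635661  -0.00560744  0.13683382] [-0.08  0.03  0.03]
True 6.75 [ 0.66362986 -0.00556889  0.13026127] [ 1.69 -0.36  2.7 ]
```

```bash
python3 - <<'E'
from cell import env,kin
from h import *
z=.1302
for k in range(1,6):
    for fr in (k-.5,k):
        g=c1+(c6-c1)*fr/5
        r=env.movel([*g,z],velocity=.025,stop_force=9)
        F=favg(env,8);s=env.get_state();print(fr,r,round(s['time'],2),s['tcp_pos'].round(4),F,flush=True)
        if r: raise SystemExit
    dep=(F[2]-1)/.7
    z+=np.clip((dep-2.5)*.001*.6,-.0007,.0007);print('depth',dep,'z',z)
E
```

```text
0.5 False 8.15 [ 0.6458 -0.0072  0.1301] [2.51 0.56 1.53]
1 False 9.15 [ 0.6273 -0.0092  0.1299] [-0.54 -0.23  2.91]
depth 2.728571428571429 z 0.13033714285714287
1.5 False 10.15 [ 0.6101 -0.0106  0.1303] [2.44 0.81 1.72]
2 False 11.15 [ 0.5916 -0.0126  0.1301] [-0.48 -0.57  2.7 ]
depth 2.428571428571429 z 0.13029428571428572
2.5 False 12.15 [ 0.5744 -0.014   0.1303] [2.53 0.31 1.5 ]
3 False 13.15 [ 0.5558 -0.016   0.13  ] [-0.99 -0.81  2.73]
depth 2.4714285714285715 z 0.13027714285714287
3.5 False 14.15 [ 0.5386 -0.0175  0.1303] [2.24 0.57 1.66]
4 False 15.15 [ 0.52   -0.0194  0.13  ] [-0.63 -0.51  3.04]
depth 2.9142857142857146 z 0.1305257142857143
4.5 False 16.15 [ 0.5028 -0.0209  0.1305] [1.71 0.27 1.33]
5 False 17.15 [ 0.4842 -0.0228  0.1303] [-0.45 -0.65  2.82]
depth 2.6 z 0.1305857142857143
```

All six bars dipped about 2.5 mm. I'll lift straight up and check the scene.

```bash
python3 - <<'E'
from cell import env,camera,calibration
from h import *
env.movel([*c6,.16],velocity=.05);env.movel([*c6,.33],velocity=.15)
env.reach([.35,.45,.33],Q)
print(env.get_state()['time'],env.get_state()['tcp_pos'],favg(env,10))
p,d=camera("top");np.savez("top1.npz",p=p,d=d,**calibration("top"))
cv2.imwrite("pics/t1.png",cv2.resize(p[140:260,260:400],None,fx=5,fy=5,interpolation=cv2.INTER_CUBIC))
cv2.imwrite("pics/t1full.png",p)
E
```

```text
20.9667 [0.35125607 0.44860854 0.33020517] [-0.19 -0.34 -0.01]
```

View pics/t1.png

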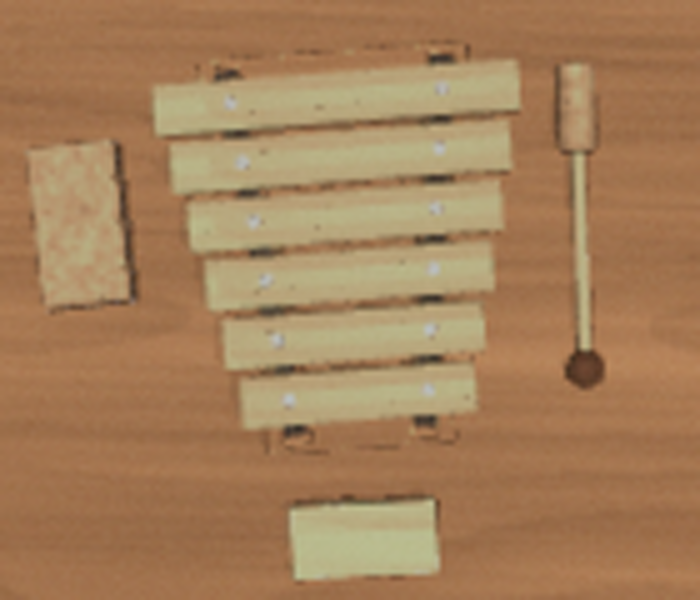

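View pics/t1full.png

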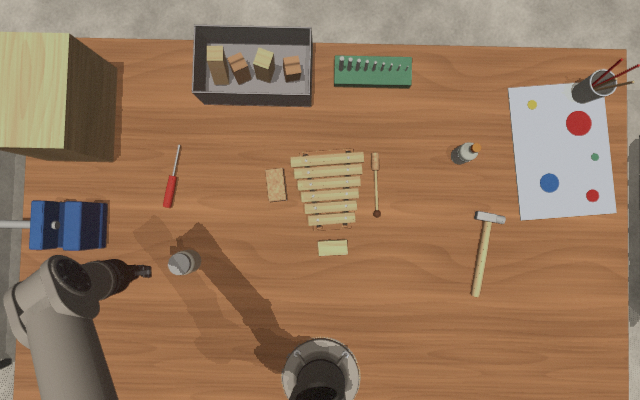

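The crop matches the first one: bar 1's corners are still at (154,87) and (519,60), and bar 6's at (241,380) and (475,364). The beater, block, offcut and jar haven't moved, and the hand is clear.

```bash
python3 -c "
from cell import env,job
env.dwell(.2);job.job_done();print(env.get_state()['time'])"
```

```text
the job is handed in; nothing more can be done
the job is handed in; nothing more can be done
```

The xylophone check is done and handed in at about 21 s of the 40 s allowed. With the gripper shut, I touched down on bar 1, ran the fingertips along to bar 6, then lifted straight up and took the hand away.

- **Bars:** each one pushed back with 2.7–3.0 N as the fingertips reached its middle. From the given spring figures that is a dip of about 2.4–2.9 mm, well short of the 8 mm stop. The dips are worked out from these forces, because the bars' own positions can't be read.
- **Afterwards:** in the last top picture the xylophone and the things around it stand where they did at the start, and the force on the tool is back to zero within noise.

No check failed. The only sideways load was about 2.5 N between bars, and it did not shift the xylophone.

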